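Charge varnish pots from the pastille wheel and stack them

ROBOT

A 7-joint arm with a two-finger parallel gripper is mounted at the origin on the work surface; the furniture and walls round the work are solid. World frame = base frame: x ahead of the robot, y to its left, z up, the work surface at z = 0. Lengths are in mm, angles in rad, forces in N, time in s.
With the tool pointing down it reaches from about 425 to 875 mm from the base axis. Payload 8.4 kg.
Tool frame: the origin (TCP) lies on the centre line of the jaws, within the pads' length; the fingertips stand 17 mm ahead of it and the grasp point (between the pads) lies 2 mm behind it (robot.nose_length is the distance from the TCP to the fingertips, in mm); z points along the fingers, y is the line along which they close (so a half turn about z gives the same grasp; the last joint's range is limited). The gripper opens to 85 mm and grips with 20 to 120 N. Pads are 22 mm wide; open, the fingers measure 114 mm over their backs; the gripper's body (76 mm by 85 mm) begins 54 mm behind the grasp point. The pads swing forward as they close: fully open they stand 13 mm farther back than shut.
Start: joints at [-1.349, 0.333, 0.04, 1.465, -0.013, 1.343, -0.059], TCP at [204.963, 616.81, 248.308] pointing down, gripper open.
Joint ranges: [-2.58, 2.58], [-0.38, 2.09], [-1.3, 1.39], [0.25, 2.4], [-1.5, 4.64], [0.08, 2.09], [-2.65, 2.65]. Speed limits (rad/s): [2.22, 2.22, 2.79, 2.79, 3.14, 3.14, 3.14].

INTERFACE

Orientations are given as a unit quaternion [w, x, y, z].
In Python, from cell import robot, cams gives the robot as it stands.
- The arm moves only by the tool step_arm, never from a script. Its argument "steps" is text: rows parted by semicolons, each of 6 numbers parted by spaces: the shift along the tool's x, y, z as a fraction of full scale, then the turn, a rotation vector about the tool's x, y, z as a fraction of full scale. A call has 1 to 20 rows; each row shifts and turns the commanded pose from where the row before left it, along the tool's axes as they then stand; what a row does not reach is not made up. Full scale, the value 1, is 100 mm for a shift and 90 degrees for a turn. A row lasts 1/8 s, in which the tool goes at most 62.5 mm and 10.7 degrees, less where a joint would pass 70% of its speed; a pose out of reach is approached as far as the arm can. A call with a number of a shift or a turn outside -1 to 1 is refused whole. A call with a gripper value outside its range is refused whole. "jaw" is the closure, from -1 (fully open) to 1 (shut), set as the call begins (left out, the last holds). The fingers move at their own pace and stop on an object; "force" is the grip in N (left out, the last holds). Time passes only in rows, so rows that do not move let the fingers close. It gives the time, the measured TCP pose, the force, the opening and the grip force at its end, in the units of the state.
- robot.state(): the state, without advancing time (a new reading comes with each control period).
- cams.camera(name): name is "scene" or "top" or "wrist"; returns a dict with "frame" (420x560x3 uint8, red, green, blue), "fx", "fy", "cx", "cy" (pixels), "world_from_camera" (4x4, takes a point from camera to world coordinates). Camera axes: x right, y down, z forward; pixel columns grow to the right and rows downward; lengths in mm; the calibration is good to about 2 mm. A picture is of the moment at which its call begins. There is no depth.
- robot.finish_job(): hands the job in; it is judged then, once.
The state is a dict: "time_s": time; "q": joint angles; "dq": joint speeds; "joint_torque": joint torques, N m; "ee_pos": TCP position; "tcp_rot": TCP orientation; "contact_force": force on the tool from outside, world axes, zero at the start; "ft_torque": the same for the moment, N m; "opening": finger opening in mm; "grip_force": force on a finger pad.
Only numpy, scipy, OpenCV 4.12 (cv2) and the standard library are available. Lean on these libraries where they do the work, as an engineer would, in place of code of your own. Each camera call takes 0.05 s, during which the arm holds its last target. There are 200 camera calls.

TASK

Get tomorrow's varnish pots ready: turn the dispenser's wheel to drop each resin pastille that is left in it into a pot of its own standing on the pad below the chute, one pot per pastille. Nest all the pots into one upright, fully seated stack in the steel pot stand, so that every pastille ends up covered by another pot nested over it. Leave the other things on the bench where they are.

Things in the scene. Friction and masses are not known exactly. Their poses are not given: they have to be found in the camera images.
- pot_1: white stacking pot, 52 mm high, 40 to 85 g, 4 or 5 alike; origin: centre of the underside, z up. Bottom 44 mm across, wall 2.4 mm widening to a mouth 60 mm inside, floor 6 mm. From 26 mm up to the rim an upright collar 66 mm across, good to grip. Nested, its collar rests on the rim below: 26 mm higher than the pot below, 1 to 3 mm of side play, 20 mm of room between the floors.
- pot_2: white stacking pot, 52 mm high, 40 to 85 g, 4 or 5 alike; origin: centre of the underside, z up. Bottom 44 mm across, wall 2.4 mm widening to a mouth 60 mm inside, floor 6 mm. From 26 mm up to the rim an upright collar 66 mm across, good to grip. Nested, its collar rests on the rim below: 26 mm higher than the pot below, 1 to 3 mm of side play, 20 mm of room between the floors.
- pot_3: white stacking pot, 52 mm high, 40 to 85 g, 4 or 5 alike; origin: centre of the underside, z up. Bottom 44 mm across, wall 2.4 mm widening to a mouth 60 mm inside, floor 6 mm. From 26 mm up to the rim an upright collar 66 mm across, good to grip. Nested, its collar rests on the rim below: 26 mm higher than the pot below, 1 to 3 mm of side play, 20 mm of room between the floors.
- pot_4: white stacking pot, 52 mm high, 40 to 85 g, 4 or 5 alike; origin: centre of the underside, z up. Bottom 44 mm across, wall 2.4 mm widening to a mouth 60 mm inside, floor 6 mm. From 26 mm up to the rim an upright collar 66 mm across, good to grip. Nested, its collar rests on the rim below: 26 mm higher than the pot below, 1 to 3 mm of side play, 20 mm of room between the floors.
- pot_5: white stacking pot, 52 mm high, 40 to 85 g, 4 or 5 alike; origin: centre of the underside, z up. Bottom 44 mm across, wall 2.4 mm widening to a mouth 60 mm inside, floor 6 mm. From 26 mm up to the rim an upright collar 66 mm across, good to grip. Nested, its collar rests on the rim below: 26 mm higher than the pot below, 1 to 3 mm of side play, 20 mm of room between the floors.
- pastille_1: amber resin pastille, a disc 18 mm across and 10 mm thick, 12 g; one or two of the four are present, at the start each in a pocket of the dispenser's wheel. Origin: its centre.
- pastille_2: amber resin pastille, a disc 18 mm across and 10 mm thick, 12 g; one or two of the four are present, at the start each in a pocket of the dispenser's wheel. Origin: its centre.
- pastille_3: amber resin pastille, a disc 18 mm across and 10 mm thick, 12 g; one or two of the four are present, at the start each in a pocket of the dispenser's wheel. Origin: its centre.
- pastille_4: amber resin pastille, a disc 18 mm across and 10 mm thick, 12 g; one or two of the four are present, at the start each in a pocket of the dispenser's wheel. Origin: its centre.
- wheel (a joint): the dispenser's wheel, rad, 0 at the start, growing anticlockwise seen from above; no stops, light friction (0.1 Nm), stays where left. Six pockets 60 degrees apart, 46 mm from the axis, under a fixed clear cover. A pastille lies in its pocket with a few mm of play, is pushed along over the drum's floor, and falls when over the drop hole, then slides out of the chute.
- knob (a point): centre of the top of the black bar knob on the wheel's vertical axis, 0.2005 m above the bench; turns with the wheel. The bar is 46 mm long along the point's x, 14 mm thick along y, 32 mm tall. Under it lie a flange 40 mm across and the clear cover, 127 mm across, its top 38 mm below the knob's top.
- drop_hole (a point): centre of the 26 mm square drop hole, in the top face of the drum's floor (0.143 m above the bench), on the chute's side, 46 mm from the wheel's axis. A pastille in the wheel has its centre 5 mm above this.
- pot_pad (a point): centre of the black pad, 72 mm across, on the foot plate, 5 mm above the bench: a pot stands here, within 5 mm, to catch from the chute. x points level to the wheel's axis, 145 mm off. The chute, 34 mm wide, comes down along x; its lip ends 39 mm from the pad's centre, 62 mm above the bench; set the pot down straight from above. Two steel stop pins, 8 mm thick and 35 mm tall, at x = 30, y = -26 and +26 mm here. The square drum begins 79 mm off.
- dispenser: green bench dispenser, fixed: foot plate 255 x 110 mm, 5 mm thick, square drum 132 mm wide with a clear round cover, steel chute towards the robot. Origin on the bench under the wheel's axis; x points from the pad to the axis.
- stand: steel pot stand, fixed: round plate 120 mm across, 8 mm thick, with an open cup-shaped well in its middle, 60 mm inside and 66 mm outside at the rim, rim 37 mm above the origin. The first pot nests in the well as in another pot, collar on the rim, its underside then 11 mm above the origin. Origin: centre of the underside, about 6 mm above the bench top.
- alcohol_bottle: white alcohol bottle, 58 mm across and 150 mm tall, at the back: leave it alone
- varnish_vial: small brown bottle with black cap, 33 mm across, 88 mm tall, at the back: leave it alone
- rosin: brown rosin cake, 36 x 52 x 20 mm, at the right: leave it alone
- tuning_fork: steel tuning fork, 145 mm long, at the right: leave it alone
There are look-alikes about, which are no part of the job. What is shaped like the pot_2 but black, pink or red is not meant.

How it is judged:
By the outcome, as a careful person would: the job done as asked, in the order asked, and still so for the second after the job is handed in, with the robot touching nothing.
Of pastille_1, pastille_2, pastille_3, pastille_4 only 1 to 2 are there at a start; the rules pass over those that are not, and their reading is None.
Of pot_1, pot_2, pot_3, pot_4, pot_5 only 4 to 5 are there at a start; the rules pass over those that are not, and their reading is None.
At some moment in a run one of pot_1, pot_2, pot_3, pot_4, pot_5 may be knocked a few centimetres aside while the robot is not near it.
It also fails if it takes over 210 s, if anything falls off the work surface, if the arm or the gripper's body presses on something with over 40 N, if the wrist force passes 120 N, or if a joint passes its speed limit or range.

## Working session

There is one attempt and no reset: what is moved stays moved. The work goes in short steps, Python scripts to look and compute and a tool call to move; the robot and the scene stay as the last step left them, time stands still between calls to the robot, and variables do not carry over. Pictures are saved under pics/ and viewed, at most 14 in all, crops included, and the job is handed in when it is done.

Besides the shell and the picture viewer there is one more tool, called after "Call:" as name(argument=value, ...), one argument or row to a line, values as JSON. step_arm: Moves the arm, as the interface text tells. Shift numbers are shares of 100 mm and turn numbers shares of 90 degrees, none past 1 either way. Its arguments: {"type":"object","properties":{"steps":{"type":"string"},"jaw":{"type":"number"},"force":{"type":"number"}},"required":["steps"]}

```bash
mkdir -p pics; ls; cat > h.py <<'E'
import numpy as np, cv2
from cell import robot, cams
def shot(name, fn=None):
    c=cams.camera(name)
    if fn: cv2.imwrite('pics/'+fn, c['frame'][:,:,::-1])
    return c
def ray(c,u,v):
    T=np.array(c['world_from_camera']); d=np.array([(u-c['cx'])/c['fx'],(v-c['cy'])/c['fy'],1.])
    return T[:3,3], T[:3,:3]@d
def onplane(c,u,v,z):
    o,d=ray(c,u,v); return o+d*(z-o[2])/d[2]
def proj(c,p):
    T=np.linalg.inv(np.array(c['world_from_camera'])); q=T[:3,:3]@np.asarray(p,float)+T[:3,3]
    return np.array([c['fx']*q[0]/q[2]+c['cx'], c['fy']*q[1]/q[2]+c['cy']])
E
python3 - <<'E'
from h import *
np.set_printoptions(precision=3,suppress=True)
a=shot('scene','s0.png'); b=shot('top','t0.png'); w=shot('wrist')
cv2.imwrite('pics/w0.png',w['frame'][:,:,::-1])
for c in(a,b,w): print(c['fx'],c['cx'],c['cy'],np.array(c['world_from_camera']).round(3).tolist())
print(robot.state())
E
```

```text
pics
402.7580009632247 277.59948554908505 204.57502105761642 [[0.022, -0.761, 0.648, -90.896], [-1.0, -0.028, 0.0, -33.402], [0.018, -0.648, -0.761, 905.086], [0.0, 0.0, 0.0, 1.0]]
443.55014868566394 281.0505322439546 208.3810225183622 [[0.013, -0.997, 0.075, 498.374], [-1.0, -0.012, 0.004, -37.805], [-0.003, -0.075, -0.997, 1129.394], [0.0, 0.0, 0.0, 1.0]]
338.2119619339847 276.8295430760659 211.4951544158546 [[0.315, 0.901, 0.298, 128.22], [0.949, -0.299, -0.101, 642.532], [-0.001, 0.315, -0.949, 372.825], [0.0, 0.0, 0.0, 1.0]]
{'time_s': 0.15, 'q': array([-1.349,  0.334,  0.04 ,  1.466, -0.013,  1.343, -0.058]), 'dq': array([ 0.001, -0.   ,  0.001, -0.003, -0.001, -0.001, -0.002]), 'joint_torque': array([  0.002, -65.904,   1.367, -40.587,   0.017,   0.01 ,   0.   ]), 'ee_pos': array([204.866, 616.538, 247.648]), 'tcp_rot': array([-0.   ,  0.16 ,  0.987, -0.001]), 'contact_force': array([ 0.854, -0.156,  0.151]), 'ft_torque': array([-0.029,  0.035,  0.008]), 'grip_force': 0.0, 'opening': 85.22689430627918}
```

View pics/s0.png

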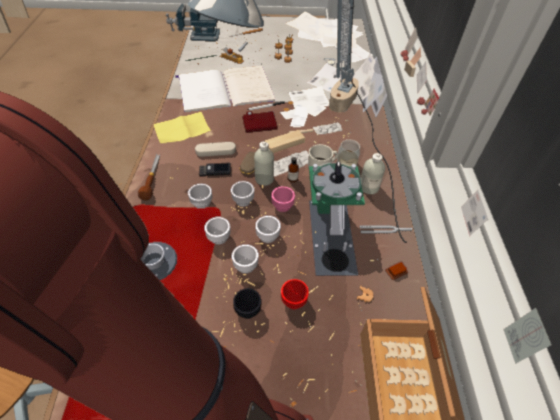

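View pics/t0.png

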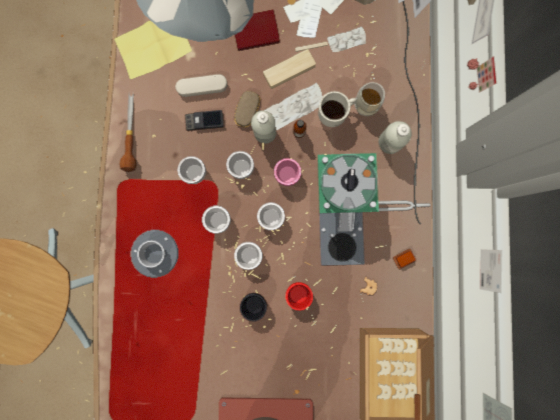

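The scene shows five white pots (top view px (191,169), (240,164), (216,219), (271,216), (248,256)). The look-alikes are pink (288,172), red (299,296), black (253,306) and two mugs (334,108), (370,98). The stand is at (151,253), the dispenser knob at (350,180) and the pad at (343,247). I'll check the choice in one close crop and measure.

```bash
python3 - <<'E'
import cv2
a=cv2.imread('pics/t0.png')
l=cv2.resize(a[145:275,125:315],None,fx=3,fy=3,interpolation=cv2.INTER_CUBIC)
r=cv2.resize(a[145:270,310:385],None,fx=3.12,fy=3.12,interpolation=cv2.INTER_CUBIC)[:390]
import numpy as np
cv2.imwrite('pics/c0.png',np.hstack([l,r[:390]]))
E
python3 - <<'E'
from h import *
np.set_printoptions(precision=1,suppress=True)
b=shot('top'); f=b['frame']; hsv=cv2.cvtColor(f,cv2.COLOR_RGB2HSV)
m=((hsv[...,1]<45)&(hsv[...,2]>110)).astype(np.uint8)
m=cv2.morphologyEx(m,cv2.MORPH_CLOSE,np.ones((3,3)))
for ct in cv2.findContours(m,cv2.RETR_EXTERNAL,cv2.CHAIN_APPROX_NONE)[0]:
    A=cv2.contourArea(cv2.convexHull(ct))
    if 300<A<4000:
        (u,v),r=cv2.minEnclosingCircle(ct)
        if v>120: print('white',(round(u),round(v)),round(r,1),'z52',onplane(b,u,v,52)[:2],A)
for n,p,z in[('stand well',(151,253),43),('knob',(350,180),200),('pad',(343,247),5)]: print(n,onplane(b,*p,z))
amb=((hsv[...,0]<18)&(hsv[...,1]>140)&(hsv[...,2]>80)).astype(np.uint8)
n,_,st,ce=cv2.connectedComponentsWithStats(amb[145:220,310:385])
for s,c in zip(st[1:],ce[1:]):
    if s[4]>8: print('amber',c+[310,145],s[4],onplane(b,*(c+[310,145]),148))
E
```

```text
white (248, 256) 14.2 z52 [464.3  45.6] 602.5
white (153, 253) 23.4 z52 [468.3 275.2] 1581.0
white (340, 238) 33.0 z52 [ 508.1 -176.7] 1389.5
white (216, 219) 14.1 z52 [551.2 125. ] 591.0
white (271, 216) 14.0 z52 [560.8  -7.7] 590.0
white (348, 182) 35.4 z52 [ 647.4 -197.2] 2469.0
white (191, 170) 14.0 z52 [672.4 189. ] 582.0
white (240, 164) 13.9 z52 [687.  70.] 578.5
white (395, 136) 16.8 z52 [ 762.8 -310.4] 672.0
stand well [467.1 283.   43. ]
knob [ 630.2 -178.4  200. ]
pad [ 487.2 -190.4    5. ]
amber [330.6 170.5] 31 [ 658.3 -143.   148. ]
amber [366.4 172.7] 29 [ 654.4 -223.   148. ]
```

View pics/c0.png

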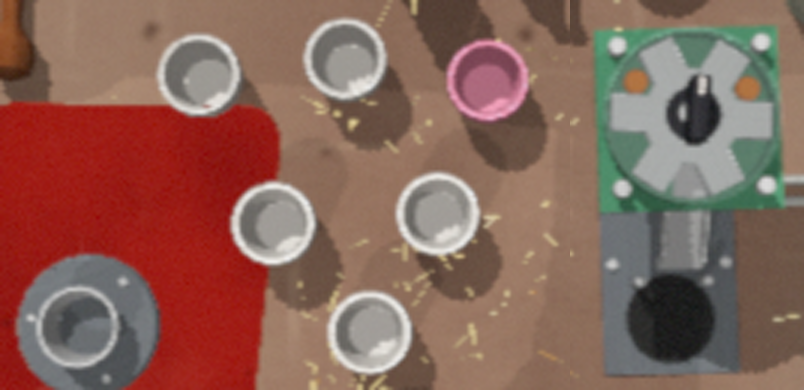

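The crop confirms five white pots, an empty well in the stand (crop (77,326)), and two amber pastilles in the wheel at crop (637,82) and (748,88). I'll move to hover over the stand, which also turns the jaws parallel to the chute's cross direction.

Call:
step_arm(
  steps="-0.444 -0.294 0 0 0 0;-0.444 -0.294 0 0 0 0;-0.444 -0.294 0 0 0 0;-0.444 -0.294 0 0 0 0;-0.444 -0.294 0 0 0 0;-0.444 -0.294 0 0 0 0;-0.444 -0.294 0 0 0 0;-0.444 -0.294 0 0 0 0;0 0 0 0 0 -0.086;0 0 0 0 0 -0.086;0 0 0 0 0 -0.086;0 0 0 0 0 0;0 0 0 0 0 0",
  jaw=-1,
  force=30,
)

```text
time_s: 1.82
ee_pos: [467.8, 281.6, 248.2]
tcp_rot: [-0.0, -0.041, 0.999, -0.0]
contact_force: [-0.0, -0.6, -0.3]
opening: 85.6
grip_force: 0.0
```

```bash
python3 - <<'E'
from h import *
np.set_printoptions(precision=1,suppress=True)
w=shot('wrist'); t=shot('top'); s=shot('scene')
np.savez('pics/cal.npz')
def crop(c,x0,x1,y0,y1,k): return cv2.resize(c['frame'][y0:y1,x0:x1,::-1],None,fx=k,fy=k,interpolation=cv2.INTER_CUBIC)
W=cv2.resize(w['frame'][:,:,::-1],(400,300))
T=crop(t,305,391,145,272,4)[:,:]   # 344x508
S=crop(s,295,380,160,275,4) # 340x460
H=600; out=np.zeros((600,790,3),np.uint8)
out[:300,:400]=W; out[0:508,400:744]=T
S2=cv2.resize(S,(222,300)); out[300:600,0:222]=S2
cv2.imwrite('pics/m1.png',out)
# rims by ellipse, wrist: print prediction of stand well rim
print(proj(w,[467,281,43]), proj(w,[467,281,6]))
E
```

```text
[276.  183.4] [276.1 175.5]
```

View pics/m1.png

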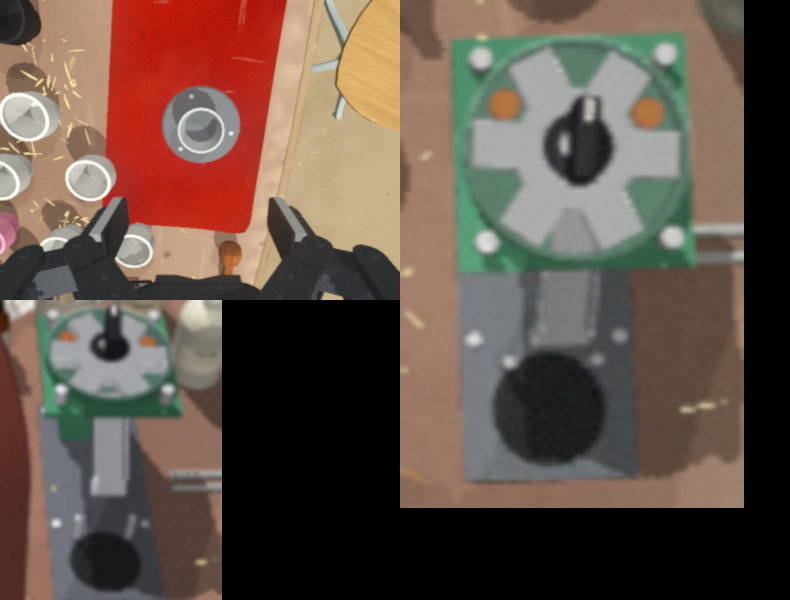

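The wrist crop shows the stand's well at about (281,180) px. The top crop shows two pastilles at the upper left and right of the wheel and one empty pocket over the drop hole. Next I'll compute numbers.

```bash
cat >> h.py <<'E'
np.set_printoptions(precision=1,suppress=True)
def ell(c,mask,z,amin=200,amax=1e9,roi=None):
    """centres on plane z of ellipses fitted to the outer contours of mask"""
    if roi: k=np.zeros_like(mask); k[roi[2]:roi[3],roi[0]:roi[1]]=1; mask=mask*k
    out=[]
    for ct in cv2.findContours(mask,cv2.RETR_EXTERNAL,cv2.CHAIN_APPROX_NONE)[0]:
        h=cv2.convexHull(ct)
        if amin<cv2.contourArea(h)<amax and len(h)>5:
            P=np.array([onplane(c,*p,z)[:2] for p in ct[:,0].astype(float)],np.float32)
            hw=cv2.convexHull(P); (ce,(a,b),_)=cv2.fitEllipse(hw)
            out.append((ct.reshape(-1,2).mean(0).round(),np.array(ce),round(a,1),round(b,1)))
    return out
def hsvm(c,s=(0,255),v=(0,255),h=(0,180),k=3):
    x=cv2.cvtColor(c['frame'],cv2.COLOR_RGB2HSV)
    m=cv2.inRange(x,(h[0],s[0],v[0]),(h[1],s[1],v[1]))//255
    return cv2.morphologyEx(m,cv2.MORPH_CLOSE,np.ones((k,k),np.uint8))
def pots(c=None):
    c=c or shot('top'); return [e for e in ell(c,hsvm(c,(0,45),(110,255)),52,400,900) if e[0][1]>150 and e[0][0]>170]
E
python3 - <<'E'
from h import *
t=shot('top'); w=shot('wrist')
print('cover',onplane(t,348,182,162.5),'pad',onplane(t,342.3,247,5))
print('pad fit',ell(t,hsvm(t,v=(0,50)),5,300,roi=(320,366,225,270)))
print('knob fit',ell(t,hsvm(t,v=(0,50)),190,50,roi=(330,370,160,200)))
for p in[(331,170.6),(366.6,172.8)]: print('past',onplane(t,*p,150))
for n,p in[('TL',(318.2,155)),('TR',(375.7,153.2)),('BL',(319.5,212.5)),('BR',(378.2,211.2))]: print(n,onplane(t,*p,158))
# stand: silver rim on wrist & top
g=cv2.cvtColor(w['frame'],cv2.COLOR_RGB2HSV)
pl=1-hsvm(w,s=(140,255)); print('plate wrist',ell(w,pl,14,3000,20000,roi=(220,345,110,235)))
print('well wrist',ell(w,hsvm(w,s=(0,60),v=(175,255)),43,800,9000,roi=(230,335,120,230)))
pl=1-hsvm(t,s=(140,255)); print('plate top',ell(t,pl,14,800,5000,roi=(125,180,225,285)))
print('well top',ell(t,hsvm(t,s=(0,60),v=(175,255)),43,300,3000,roi=(125,180,225,285)))
for p in pots(t): print(p)
E
```

```text
cover [ 631.  -179.7  162.5] pad [ 487.1 -188.7    5. ]
pad fit [(array([342., 246.]), array([ 488.2, -188.8]), 65.0, 68.8)]
knob fit [(array([351., 180.]), array([ 629.9, -180.2]), 26.4, 39.4)]
past [ 657.9 -143.7  150. ]
past [ 653.9 -222.9  150. ]
TL [ 691.1 -114.3  158. ]
TR [ 696.6 -241.6  158. ]
BL [ 563.5 -118.   158. ]
BR [ 567.9 -246.7  158. ]
plate wrist [(array([281., 174.]), array([466. , 286.2]), 118.6, 119.1)]
well wrist [(array([278., 185.]), array([468.4, 284.4]), 64.7, 73.5)]
plate top [(array([151., 254.]), array([465.3, 290.4]), 117.9, 136.5)]
well top []
(array([248., 255.]), array([464.5,  45.5]), 66.7, 68.4)
(array([216., 219.]), array([551.1, 124.7]), 66.7, 68.5)
(array([271., 216.]), array([561.2,  -7.7]), 66.9, 67.7)
(array([191., 169.]), array([672.5, 189. ]), 67.2, 68.8)
(array([240., 164.]), array([686.5,  69.8]), 67.4, 69.1)
```

Call:
step_arm(
  steps="0.0454 -0.47 0 0 0 0;0.0454 -0.47 0 0 0 0;0.0454 -0.47 0 0 0 0;0.0454 -0.47 0 0 0 0;0.0454 -0.47 0 0 0 0;0 0 0.5 0 0 0;0 0 0.5 0 0 0;0 0 0.5 0 0 0;0 0 0.3 0 0 0;0 0 0.2 0 0 0;0 0 0.122 0 0 0;0 0 0 0 0 0",
  jaw=-1,
)

```text
time_s: 3.58
ee_pos: [464.8, 45.4, 35.8]
tcp_rot: [-0.001, -0.042, 0.999, -0.0]
contact_force: [-0.6, -0.6, 0.0]
opening: 85.2
grip_force: 0.0
```

Call:
step_arm(
  steps="0 0 0 0 0 0;0 0 0 0 0 0;0 0 0 0 0 0;0 0 0 0 0 0;0 0 -0.2 0 0 0;0 0 -0.5 0 0 0;0 0 -0.5 0 0 0;0 0 -0.2 0 0 0",
  jaw=1,
  force=30,
)

```text
time_s: 4.58
ee_pos: [466.5, 45.7, 179.9]
tcp_rot: [0.003, -0.042, 0.999, 0.001]
contact_force: [0.2, 0.3, -1.9]
opening: 64.4
grip_force: 33.8
```

Call:
step_arm(
  steps="-0.006 -0.469 -0.14 0 0 0;-0.006 -0.469 -0.14 0 0 0;-0.006 -0.469 -0.14 0 0 0;-0.006 -0.469 -0.14 0 0 0;-0.006 -0.469 -0.14 0 0 0;0 0 0 0 0 0;0 0 0 0 0 0;0 0 0 0 0 0",
)

```text
time_s: 5.58
ee_pos: [487.9, -186.4, 245.9]
tcp_rot: [-0.0, -0.043, 0.999, 0.0]
contact_force: [0.3, 0.8, -1.0]
opening: 64.9
grip_force: 33.8
```

```bash
python3 - <<'E'
from h import *
w=shot('wrist','w1.png'); print(robot.state()['ee_pos'],proj(w,[487,-188,5]))
print('pad fit',ell(w,hsvm(w,v=(0,50)),5,300))
E
```

```text
[ 487.8 -186.5  245.9] [275.  175.7]
pad fit [(array([477., 375.]), array([759.8, 127.2]), 124.0, 267.8), (array([209., 379.]), array([ 780.1, -250.2]), 226.1, 617.6), (array([269., 173.]), array([ 487.3, -194.2]), 51.1, 62.3), (array([531.,  46.]), array([336.2,  54.7]), 71.4, 86.8)]
```

View pics/w1.png

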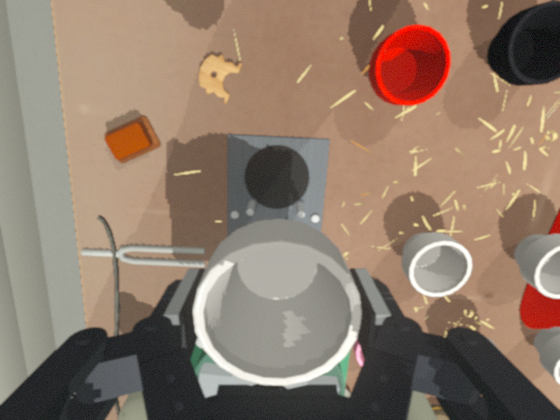

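The wrist view shows the pad centred at about (276,177), within 2 mm of the prediction, and the pot held level and centred in the jaws. Next I'll lower the pot.

Call:
step_arm(
  steps="0.015 0 0.4 0 0 0;0 0 0.4 0 0 0;0 0 0.4 0 0 0;0 0 0.4 0 0 0;0 0 0.2 0 0 0;0 0 0.15 0 0 0;0 0 0.1 0 0 0;0 0 0 0 0 0;0 0 0 0 0 0",
)

```text
time_s: 6.75
ee_pos: [486.8, -187.9, 41.5]
tcp_rot: [0.0, -0.042, 0.999, -0.0]
contact_force: [-0.3, 0.0, -1.0]
opening: 64.5
grip_force: 34.0
```

Call:
step_arm(
  steps="0 0 0.01 0 0 0;0 0 0 0 0 0",
)

```text
time_s: 7.0
ee_pos: [486.8, -188.0, 41.0]
tcp_rot: [0.0, -0.042, 0.999, 0.0]
contact_force: [-4.1, 2.4, 9.6]
opening: 64.9
grip_force: 34.9
```

Call:
step_arm(
  steps="0 0 0 0 0 0;0 0 0 0 0 0;0 0 0 0 0 0;0 0 -0.2 0 0 0;0 0 -0.5 0 0 0;0 0 -0.5 0 0 0;0 0 -0.5 0 0 0;0 0 -0.4 0 0 0;0 0 0 0 0 0;0 0 0 0 0 0",
  jaw=-1,
)

```text
time_s: 8.25
ee_pos: [486.1, -187.8, 249.5]
tcp_rot: [-0.0, -0.042, 0.999, 0.0]
contact_force: [0.9, 0.5, -0.0]
opening: 85.3
grip_force: 0.0
```

```bash
python3 - <<'E'
from h import *
w=shot('wrist'); t=shot('top')
print(robot.state()['ee_pos'],robot.state()['q'])
print([e for e in ell(w,hsvm(w,(0,45),(150,255)),57,1500,12000) if 150<e[0][0]<400])
m=hsvm(t,v=(0,50))
print(pots(t))
E
```

```text
[ 485.7 -187.8  248.9] [-0.4  0.1  0.8  1.8 -0.   1.3  2. ]
[(array([269., 367.]), array([ 732.9, -175.2]), 160.2, 167.6), (array([293., 217.]), array([ 533.8, -174. ]), 101.8, 197.6)]
[(array([216., 219.]), array([551.1, 124.7]), 66.7, 68.5), (array([271., 216.]), array([561.1,  -7.8]), 66.6, 67.5), (array([191., 169.]), array([672.4, 189.1]), 67.4, 69.0), (array([240., 164.]), array([686.5,  69.5]), 67.5, 69.1)]
```

Call:
step_arm(
  steps="-0.482 -0.014 -0.07 0 0 0;-0.482 -0.014 -0.07 0 0 0;-0.482 -0.014 -0.07 0 0 0;0 0 0 0 0 0;0 0 0 0 0 0;0 0 0 0 0 0",
)

```text
time_s: 9.1
ee_pos: [629.7, -180.6, 271.0]
tcp_rot: [-0.0, -0.042, 0.999, 0.0]
contact_force: [-0.1, -0.5, -0.5]
opening: 85.7
grip_force: 0.0
```

```bash
python3 - <<'E'
from h import *
w=shot('wrist','w2.png'); print(robot.state()['ee_pos'],proj(w,[630.3,-180,200.5]),proj(w,[486,-187,57]))
E
```

```text
[ 629.9 -180.5  271.3] [277.1 236.5] [282.5  25.2]
```

View pics/w2.png

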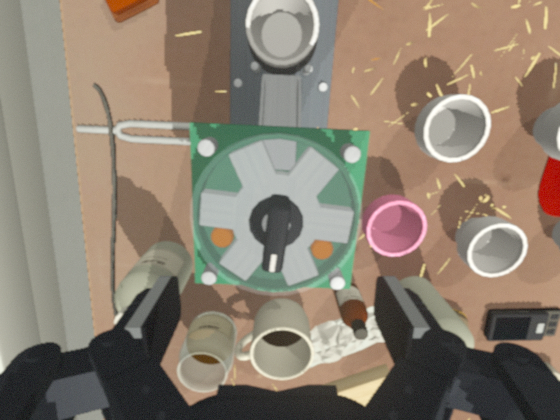

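The wrist view shows the knob bar from about (281,205) to (272,265), tilted about 9° in the image. The pastilles are at (223,237) and (321,249), and the pot on the pad is near (282,31). I'll measure all of these.

```bash
python3 - <<'E'
from h import *
w=shot('wrist')
def ang(p,q): d=(q-p)[:2]; return np.degrees(np.arctan2(d[1],d[0])), np.hypot(*d)
hole=None
ax=onplane(w,276.5,212,162.5); print('cover centre',ax)
for p in[(223,237),(321.5,249)]:
    P=onplane(w,*p,150); print('past',P,ang(np.array([630.3,-180,0]),P))
print('chute/pot', [e for e in ell(w,hsvm(w,(0,60),(130,255)),57,500,9000,roi=(240,325,0,70))])
for p in[(247,31),(319,31),(283,68)]: print('pot edge',onplane(w,*p,57))
# bar: dark region on plane 200
m=hsvm(w,v=(0,40),k=1)
n,l,st,ce=cv2.connectedComponentsWithStats(m[190:285,245:310]); i=1+st[1:,4].argmax(); print(st[i],ce[i])
ys,xs=np.where(l==i); 
for y in range(25,90,6):
    r=xs[ys+0==y]; 
    if len(r): print(y+190,r.min()+245,r.max()+245)
E
```

```text
cover centre [ 627.1 -180.5  162.5]
past [ 655.5 -220.5  150. ] (np.float64(-58.09194770535113), np.float64(47.66073213373552))
past [ 659.3 -141.8  150. ] (np.float64(52.750187688332154), np.float64(47.9766003533933))
chute/pot [(array([293.,  34.]), array([ 490.8, -176.7]), 63.2, 90.4)]
pot edge [ 493.5 -218.2   57. ]
pot edge [ 488.1 -153.7   57. ]
pot edge [ 521.4 -183.3   57. ]Traceback (most recent call last):
  File "<stdin>", line 12, in <module>
ValueError: attempt to get argmax of an empty sequence
```

Call:
step_arm(
  steps="0 0 0 0 0 0.097;0 0 0.3 0 0 0;0 0 0.3 0 0 0;0 0 0.21 0 0 0;0 0 0 0 0 0;0 0 0 0 0 0",
)

```text
time_s: 9.95
ee_pos: [631.2, -180.3, 191.4]
tcp_rot: [0.001, 0.034, 0.999, -0.0]
contact_force: [-0.3, -0.4, 0.3]
opening: 85.2
grip_force: 0.0
```

Call:
step_arm(
  steps="0 0 0 0 0 0;0 0 0 0 0 0;0 0 0 0 0 0;0 0 0 0 0 0;0 0 0 0 0 0;0 0 0 0 0 0",
  jaw=1,
  force=25,
)

```text
time_s: 10.7
ee_pos: [630.7, -180.8, 190.4]
tcp_rot: [0.0, 0.034, 0.999, -0.0]
contact_force: [-0.9, -3.6, 2.2]
opening: 13.6
grip_force: 28.2
```

Call:
step_arm(
  steps="0 0 0 0 0 0.11;0 0 0 0 0 0.11;0 0 0 0 0 0.11;0 0 0 0 0 0.11;0 0 0 0 0 0.11;0 0 0 0 0 0.11;0 0 0 0 0 0.11;0 0 0 0 0 0.11;0 0 0 0 0 0.11;0 0 0 0 0 0.11;0 0 0 0 0 0.11;0 0 0 0 0 0.11;0 0 0 0 0 0;0 0 0 0 0 0;0 0 0 0 0 0",
)

```text
time_s: 12.58
ee_pos: [635.6, -177.4, 191.1]
tcp_rot: [0.002, 0.876, 0.482, 0.004]
contact_force: [17.5, 0.7, -1.1]
opening: 13.2
grip_force: 38.8
```

```bash
python3 - <<'E'
from h import *
t=shot('top'); s=shot('scene'); print(robot.state()['q'])
f=lambda c,x0,x1,y0,y1,k:cv2.resize(c['frame'][y0:y1,x0:x1,::-1],None,fx=k,fy=k,interpolation=cv2.INTER_CUBIC)
a=f(t,310,385,140,270,4); b=f(s,295,385,150,280,4); cv2.imwrite('pics/m2.png',np.hstack([a,b]))
E
```

```text
[-0.6  0.7  1.2  1.6 -0.6  1.4  0.1]
```

View pics/m2.png

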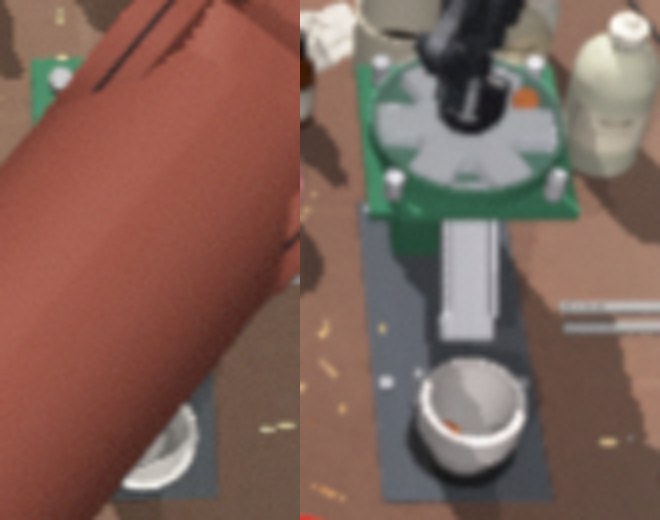

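The scene crop shows an amber pastille in the pot on the pad (452,428) and the other still in the wheel at (525,98). The first drop worked.

Call:
step_arm(
  steps="0 0 0 0 0 0;0 0 0 0 0 0;0 0 0 0 0 0;0 0 -0.3 0 0 0;0 0 -0.5 0 0 -0.117;0 0 0 0 0 -0.117;0 0 0 0 0 -0.117;0 0 0 0 0 -0.117;0 0 0 0 0 -0.117;0 0 0 0 0 -0.117;0 0 0 0 0 -0.117;0 0 0 0 0 -0.117;0 0 0 0 0 -0.117;0 0 0 0 0 -0.117;0 0 0 0 0 -0.117;0 0 0 0 0 -0.117;0 0 0 0 0 0;0 0 0 0 0 0",
  jaw=-1,
)

```text
time_s: 14.92
ee_pos: [630.6, -180.2, 270.0]
tcp_rot: [-0.0, -0.03, 1.0, 0.0]
contact_force: [0.3, 0.7, -0.5]
opening: 85.3
grip_force: 0.0
```

Call:
step_arm(
  steps="0.477 0.007 0 0 0 0;0.477 0.007 0 0 0 0;0.477 0.007 0 0 0 0;0 0 0 0 0 0;0 0 0.5 0 0 0;0 0 0.5 0 0 0;0 0 0.5 0 0 0;0 0 0.3 0 0 0;0 0 0.3 0 0 0;0 0 0.19 0 0 0;0 0 0 0 0 0;0 0 0 0 0 0",
)

```text
time_s: 16.42
ee_pos: [488.6, -187.4, 42.0]
tcp_rot: [0.001, -0.032, 0.999, -0.0]
contact_force: [-0.2, 0.2, 0.3]
opening: 85.6
grip_force: 0.0
```

Call:
step_arm(
  steps="0 0 0 0 0 0;0 0 0 0 0 0;0 0 0 0 0 0;0 0 0 0 0 0;0 0 -0.3 0 0 0;0 0 -0.4 0 0 0;0 0 -0.5 0 0 0;0 0 -0.5 0 0 0;0 0 -0.2 0 0 0;0 0 0 0 0 0",
  jaw=1,
  force=30,
)

```text
time_s: 17.68
ee_pos: [488.7, -187.3, 232.9]
tcp_rot: [0.002, -0.032, 0.999, 0.0]
contact_force: [0.1, 0.5, -0.6]
opening: 64.7
grip_force: 33.7
```

Call:
step_arm(
  steps="-0.01 0.525 0 0 0 0;-0.01 0.525 0 0 0 0;-0.01 0.525 0 0 0 0;-0.01 0.525 0 0 0 0;-0.01 0.525 0 0 0 0;-0.01 0.525 0 0 0 0;-0.01 0.525 0 0 0 0;-0.01 0.525 0 0 0 0;-0.01 0.525 0 0 0 0;0 0 0 0 0 0;0 0 0 0 0 0;0 0 0 0 0 0",
)

```text
time_s: 19.18
ee_pos: [466.9, 283.5, 230.7]
tcp_rot: [-0.0, -0.031, 1.0, -0.0]
contact_force: [0.0, -0.0, -0.8]
opening: 64.2
grip_force: 33.8
```

```bash
python3 - <<'E'
from h import *
w=shot('wrist','w3.png'); print(robot.state()['ee_pos'])
pl=1-hsvm(w,s=(140,255)); print('plate',ell(w,pl,14,2000,30000,roi=(200,360,60,240)))
g=cv2.GaussianBlur(cv2.cvtColor(w['frame'],cv2.COLOR_RGB2GRAY),(3,3),0)
print(proj(w,[467,284.5,43]))
E
```

```text
[466.9 283.6 230.9]
plate [(array([278., 192.]), array([480.8, 285.7]), 133.7, 147.6)]
[277.6 188.9]
```

View pics/w3.png

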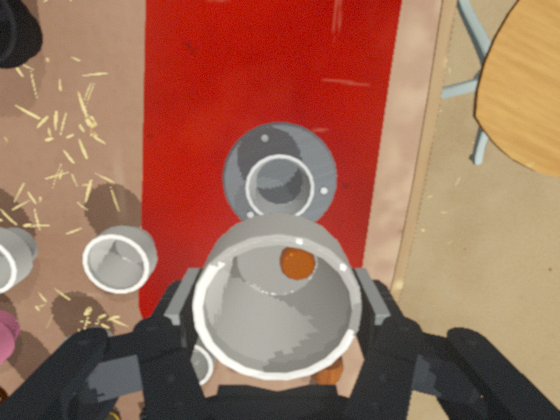

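The wrist view shows the pastille lying in the held pot (298,263) and the well rim centred at about (280,186), so I'll correct by about 1.5 mm and lower.

Call:
step_arm(
  steps="0.013 0.012 0.4 0 0 0;0 0 0.5 0 0 0;0 0 0.4 0 0 0;0 0 0.16 0 0 0;0 0 0.08 0 0 0;0 0 0.06 0 0 0;0 0 0.06 0 0 0;0 0 0.06 0 0 0;0 0 0.04 0 0 0;0 0 0 0 0 0;0 0 0 0 0 0",
)

```text
time_s: 20.6
ee_pos: [466.1, 286.2, 55.5]
tcp_rot: [0.001, -0.032, 0.999, 0.0]
contact_force: [4.8, 0.1, -0.4]
opening: 64.6
grip_force: 33.9
```

Call:
step_arm(
  steps="0 0 0.01 0 0 0;0 0 0.01 0 0 0;0 0 0 0 0 0;0 0 0 0 0 0",
)

```text
time_s: 21.1
ee_pos: [466.6, 286.2, 54.1]
tcp_rot: [0.001, -0.032, 0.999, 0.0]
contact_force: [5.4, -1.9, 4.6]
opening: 64.5
grip_force: 34.3
```

Call:
step_arm(
  steps="0 0 0 0 0 0;0 0 0 0 0 0;0 0 0 0 0 0;0 0 -0.3 0 0 0;0 0 -0.5 0 0 0;0 0 -0.5 0 0 0;0 0 -0.5 0 0 0;0 0 0 0 0 0;0 0 0 0 0 0",
  jaw=-1,
)

```text
time_s: 22.22
ee_pos: [464.7, 286.1, 232.4]
tcp_rot: [-0.0, -0.032, 0.999, -0.0]
contact_force: [0.5, -1.3, -0.7]
opening: 85.5
grip_force: 0.0
```

```bash
python3 - <<'E'
from h import *
w=shot('wrist','w4.png'); t=shot('top'); print(robot.state()['ee_pos'])
print('stack wrist',ell(w,hsvm(w,(0,35),(140,255)),69,1000,20000,roi=(220,340,120,260)))
for p in pots(t): print(p)
E
```

```text
[464.5 285.8 231.6]
stack wrist [(array([275., 184.]), array([453.7, 286.3]), 94.5, 96.1)]
(array([216., 219.]), array([551.1, 124.8]), 66.8, 68.3)
(array([271., 216.]), array([561.2,  -7.7]), 66.6, 67.7)
(array([191., 170.]), array([672.4, 189.1]), 67.1, 68.9)
(array([240., 164.]), array([686.6,  69.5]), 67.6, 69.0)
```

View pics/w4.png

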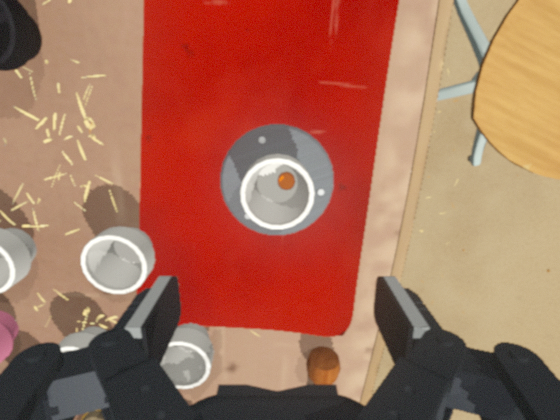

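The first pot is seated upright in the stand with its pastille inside (285,181). Next I'll fetch the pot at (561,-8).

Call:
step_arm(
  steps="-0.111 -0.427 0 0 0 0;-0.111 -0.427 0 0 0 0;-0.111 -0.427 0 0 0 0;-0.111 -0.427 0 0 0 0;-0.111 -0.427 0 0 0 0;-0.111 -0.427 0 0 0 0;-0.111 -0.427 0 0 0 0;0 0 0.5 0 0 0;0 0 0.5 0 0 0;0 0 0.4 0 0 0;0 0 0.3 0 0 0;0 0 0.2 0 0 0;0 0 0.058 0 0 0;0 0 0 0 0 0;0 0 0 0 0 0",
)

```text
time_s: 24.2
ee_pos: [562.7, -7.1, 38.4]
tcp_rot: [0.001, -0.032, 0.999, 0.0]
contact_force: [-0.2, -0.6, 0.2]
opening: 85.2
grip_force: 0.0
```

Call:
step_arm(
  steps="0 0 0 0 0 0;0 0 0 0 0 0;0 0 0 0 0 0;0 0 0 0 0 0;0 0 -0.3 0 0 0;0 0 -0.5 0 0 0;0 0 -0.5 0 0 0;0 0 -0.5 0 0 0;0 0 -0.2 0 0 0;0 0 0 0 0 0;0 0 0 0 0 0",
  jaw=1,
)

```text
time_s: 25.58
ee_pos: [561.3, -7.1, 236.2]
tcp_rot: [-0.001, -0.032, 0.999, -0.0]
contact_force: [0.4, 0.5, -0.6]
opening: 63.5
grip_force: 33.9
```

Call:
step_arm(
  steps="0.215 -0.438 0 0 0 0;0.215 -0.438 0 0 0 0;0.215 -0.438 0 0 0 0;0.215 -0.438 0 0 0 0;0 0 0 0 0 0;0 0 0 0 0 0;0 0 0.5 0 0 0;0 0 0.5 0 0 0;0 0 0.4 0 0 0;0 0 0.3 0 0 0;0 0 0.14 0 0 0;0 0 0.1 0 0 0;0 0 0 0 0 0;0 0 0 0 0 0",
)

```text
time_s: 27.32
ee_pos: [487.9, -187.4, 43.9]
tcp_rot: [0.001, -0.032, 0.999, -0.0]
contact_force: [0.3, 0.1, -0.7]
opening: 63.7
grip_force: 33.3
```

Call:
step_arm(
  steps="0 0 0.02 0 0 0;0 0 0.005 0 0 0;0 0 0 0 0 0",
)

```text
time_s: 27.7
ee_pos: [488.0, -187.6, 42.7]
tcp_rot: [0.001, -0.032, 0.999, 0.001]
contact_force: [-6.9, 3.5, 25.5]
opening: 63.5
grip_force: 35.6
```

Call:
step_arm(
  steps="0 0 0 0 0 0;0 0 0 0 0 0;0 0 0 0 0 0;0 0 -0.3 0 0 0;0 0 -0.5 0 0 0;0 0 -0.5 0 0 0;0 0 -0.5 0 0 0;0 0 -0.5 0 0 0;0 0 0 0 0 0;0 0 0 0 0 0",
  jaw=-1,
)

```text
time_s: 28.95
ee_pos: [487.0, -187.3, 270.2]
tcp_rot: [-0.0, -0.032, 0.999, 0.0]
contact_force: [-0.0, 0.8, 0.2]
opening: 85.6
grip_force: 0.0
```

Call:
step_arm(
  steps="-0.479 -0.008 0 0 0 0;-0.479 -0.008 0 0 0 0;-0.479 -0.008 0 0 0 0;0 0 0 0 0 0.1167;0 0 0 0 0 0.1167;0 0 0 0 0 0.1167;0 0 0 0 0 0.1167;0 0 0 0 0 0.1167;0 0 0 0 0 0.1167;0 0 0 0 0 0.1167;0 0 0 0 0 0.1167;0 0 0 0 0 0.1167;0 0 0 0 0 0.1167;0 0 0 0 0 0.1167;0 0 0 0 0 0.1167;0 0 0 0 0 0;0 0 0 0 0 0",
)

```text
time_s: 31.08
ee_pos: [630.5, -180.8, 269.9]
tcp_rot: [-0.0, 0.875, 0.484, -0.001]
contact_force: [0.3, 0.3, -1.3]
opening: 85.2
grip_force: 0.0
```

```bash
python3 - <<'E'
from h import *
w=shot('wrist'); s=shot('scene'); t=shot('top'); print(robot.state()['q'])
f=lambda c,x0,x1,y0,y1,k:cv2.resize(c['frame'][y0:y1,x0:x1,::-1],None,fx=k,fy=k,interpolation=cv2.INTER_CUBIC)
a=f(w,150,420,120,330,1.6); b=f(s,295,385,150,280,2.585)
cv2.imwrite('pics/m3.png',np.hstack([a,b[:a.shape[0]]]))
print(a.shape,b.shape,proj(w,[630.4,-180.3,200.5]))
for p in [(223,0)]: pass
m=hsvm(w,s=(150,255),v=(90,255),h=(5,18),k=1)
for e in ell(w,m,150,40,1500,roi=(150,420,120,330)): d=e[1]-[630.4,-180.3]; print(e,np.degrees(np.arctan2(d[1],d[0])),np.hypot(*d))
E
```

```text
[-0.6  0.6  1.3  1.5 -0.6  1.5  0.1]
(336, 432, 3) (336, 233, 3) [276.6 236.3]
(array([233., 326.]), array([ 542.4, -249. ]), 12.2, 29.0) -142.0285830759725 111.61637286173865
(array([340., 235.]), array([ 661.7, -223.1]), 13.3, 14.4) -53.77237104809615 52.998341990421196
```

View pics/m3.png

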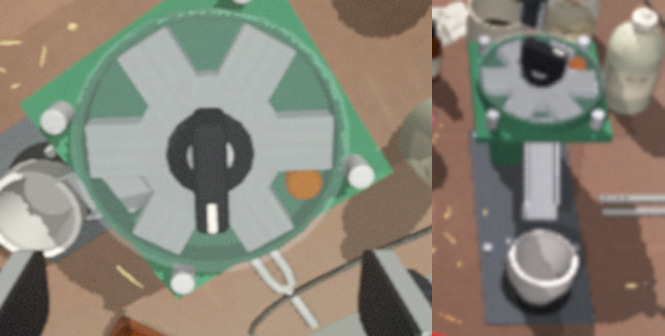

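The bar is in line with the jaws (vertical, crop (211,170)). The last pastille is at crop (304,182), and an empty pot stands on the pad.

Call:
step_arm(
  steps="0 0 0.3 0 0 0;0 0 0.3 0 0 0;0 0 0.2 0 0 0;0 0 0 0 0 0;0 0 0 0 0 0",
)

```text
time_s: 31.85
ee_pos: [631.2, -181.1, 191.9]
tcp_rot: [0.0, 0.876, 0.482, 0.0]
contact_force: [-0.7, -0.6, -0.4]
opening: 85.4
grip_force: 0.0
```

Call:
step_arm(
  steps="0 0 0 0 0 0;0 0 0 0 0 0;0 0 0 0 0 0;0 0 0 0 0 0;0 0 0 0 0 0;0 0 0 0 0 0",
  jaw=1,
  force=25,
)

```text
time_s: 32.6
ee_pos: [632.9, -182.1, 191.5]
tcp_rot: [0.003, 0.876, 0.482, 0.001]
contact_force: [11.2, -8.2, -6.0]
opening: 13.4
grip_force: 28.5
```

Call:
step_arm(
  steps="0 0 0 0 0 0.112;0 0 0 0 0 0.112;0 0 0 0 0 0.112;0 0 0 0 0 0.112;0 0 0 0 0 0.112;0 0 0 0 0 0.112;0 0 0 0 0 0.112;0 0 0 0 0 0.112;0 0 0 0 0 0.112;0 0 0 0 0 0.112;0 0 0 0 0 0.112;0 0 0 0 0 0.112;0 0 0 0 0 0;0 0 0 0 0 0;0 0 0 0 0 0",
)

```text
time_s: 34.48
ee_pos: [632.8, -179.7, 191.6]
tcp_rot: [-0.001, 0.852, -0.524, 0.001]
contact_force: [6.6, 1.9, 2.8]
opening: 13.8
grip_force: 27.9
```

Call:
step_arm(
  steps="0 0 0 0 0 0;0 0 0 0 0 0;0 0 0 0 0 0;0 0 -0.3 0 0 0;0 0 -0.5 0 0 0;0 0 0 0 0 -0.1185;0 0 0 0 0 -0.1185;0 0 0 0 0 -0.1185;0 0 0 0 0 -0.1185;0 0 0 0 0 -0.1185;0 0 0 0 0 -0.1185;0 0 0 0 0 -0.1185;0 0 0 0 0 -0.1185;0 0 0 0 0 -0.1185;0 0 0 0 0 -0.1185;0 0 0 0 0 -0.1185;0 0 0 0 0 -0.1185;0 0 0 0 0 -0.1185;0 0 0 0 0 -0.1185;0 0 0 0 0 -0.1185",
  jaw=-1,
)

```text
time_s: 36.98
ee_pos: [630.5, -181.0, 270.7]
tcp_rot: [-0.0, 0.663, 0.749, -0.0]
contact_force: [0.7, 0.2, -0.6]
opening: 85.3
grip_force: 0.0
```

Call:
step_arm(
  steps="0 0 0 0 0 -0.1185;0 0 0 0 0 -0.1185;0 0 0 0 0 -0.1185;0 0 0 0 0 -0.1185;0 0 0 0 0 -0.1185;0 0 0 0 0 -0.1185;0 0 0 0 0 -0.1185;0 0 0 0 0 -0.1185;0 0 0 0 0 0;0 0 0 0 0 0",
)

```text
time_s: 38.22
ee_pos: [630.7, -180.9, 270.7]
tcp_rot: [-0.0, -0.015, 1.0, -0.0]
contact_force: [-0.1, -0.9, -0.1]
opening: 85.6
grip_force: 0.0
```

```bash
python3 - <<'E'
from h import *
w=shot('wrist'); s=shot('scene'); t=shot('top'); print(robot.state()['ee_pos'],robot.state()['tcp_rot'])
f=lambda c,x0,x1,y0,y1,k:cv2.resize(c['frame'][y0:y1,x0:x1,::-1],None,fx=k,fy=k,interpolation=cv2.INTER_CUBIC)
a=f(w,150,420,0,300,1.2); b=f(s,295,385,150,280,2.77)
cv2.imwrite('pics/m4.png',np.hstack([a,b[:a.shape[0]]]))
for c,roi in((w,(170,380,0,320)),(s,(295,385,150,280))): print(ell(c,hsvm(c,s=(150,255),v=(90,255),h=(5,18),k=1),11,8,1500,roi=roi))
for p in[(247,31),(319,31)]: print('pot edge',onplane(w,*p,57))
E
```

```text
[ 630.8 -180.7  270.8] [-0. -0.  1. -0.]
[(array([356., 317.]), array([823.1, -69.7]), 5.3, 8.0), (array([363., 306.]), array([808.2, -59. ]), 24.1, 36.9), (array([255.,   2.]), array([ 458.6, -207.2]), 7.4, 10.2)]
[]
pot edge [ 492.4 -211.4   57. ]
pot edge [ 490.5 -146.8   57. ]
```

View pics/m4.png

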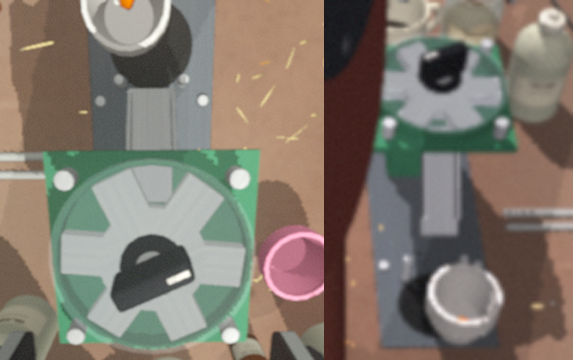

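The pastille fell into the pot (orange at crop (127,3) and (462,318)), but the pot has since been knocked off the pad centre towards the robot's right. I'll hover there and measure it.

Call:
step_arm(
  steps="0.537 -0.05 0 0 0 0;0.537 -0.05 0 0 0 0;0.537 -0.05 0 0 0 0;0 0 0 0 0 0;0 0 0 0 0 0;0 0 0 0 0 0",
)

```text
time_s: 39.12
ee_pos: [471.3, -200.8, 270.7]
tcp_rot: [-0.0, -0.017, 1.0, -0.0]
contact_force: [0.5, -0.5, -0.1]
opening: 85.4
grip_force: 0.0
```

```bash
python3 - <<'E'
from h import *
w=shot('wrist','w5.png'); t=shot('top'); s=shot('scene'); print(robot.state()['ee_pos'],robot.state()['tcp_rot'])
for z in (52,57): print(z,[e for e in ell(w,hsvm(w,(0,45),(140,255)),z,1200,9000,roi=(200,360,90,280))])
print(proj(w,[468,-205,57]))
E
```

```text
[ 471.  -201.   270.5] [-0. -0.  1. -0.]
52 [(array([312., 220.]), array([ 522.2, -166. ]), 75.2, 172.8), (array([272., 178.]), array([ 469.3, -205.1]), 67.7, 68.2)]
57 [(array([312., 220.]), array([ 519.3, -166.2]), 76.1, 169.1), (array([272., 178.]), array([ 468.2, -205.1]), 66.7, 67.2)]
[272.5 178.9]
```

View pics/w5.png

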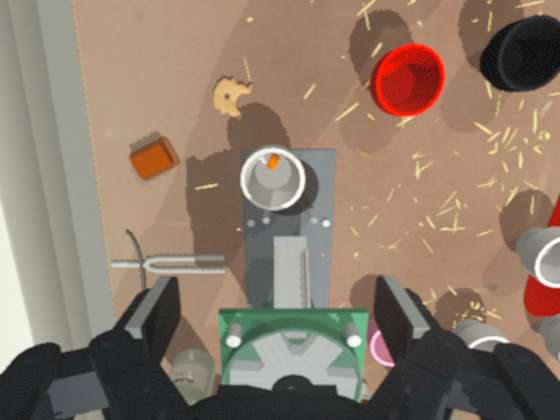

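The wrist view shows the pot upright at about (468,-206) with the pastille inside (272,160). The pot is only shifted on the foot plate, so I'll grasp it there.

Call:
step_arm(
  steps="0.034 -0.054 0.4 0 0 0;0 0 0.5 0 0 0;0 0 0.5 0 0 0;0 0 0.4 0 0 0;0 0 0.3 0 0 0;0 0 0.18 0 0 0;0 0 0 0 0 0;0 0 0 0 0 0",
)

```text
time_s: 40.28
ee_pos: [467.9, -207.1, 43.9]
tcp_rot: [0.001, -0.017, 1.0, -0.0]
contact_force: [-0.5, -0.4, -0.1]
opening: 85.2
grip_force: 0.0
```

Call:
step_arm(
  steps="0 0 0 0 0 0;0 0 0 0 0 0;0 0 0 0 0 0;0 0 0 0 0 0;0 0 -0.2 0 0 0;0 0 -0.3 0 0 0;0 0 -0.4 0 0 0;0 0 -0.5 0 0 0;0 0 -0.5 0 0 0;0 0 0 0 0 0;0 0 0 0 0 0",
  jaw=1,
  force=30,
)

```text
time_s: 41.65
ee_pos: [466.9, -206.6, 232.6]
tcp_rot: [0.0, -0.017, 1.0, 0.0]
contact_force: [-0.5, 0.3, -0.2]
opening: 62.8
grip_force: 33.9
```

Call:
step_arm(
  steps="-0.016 0.492 0 0 0 0;-0.016 0.492 0 0 0 0;-0.016 0.492 0 0 0 0;-0.016 0.492 0 0 0 0;-0.016 0.492 0 0 0 0;-0.016 0.492 0 0 0 0;-0.016 0.492 0 0 0 0;-0.016 0.492 0 0 0 0;-0.016 0.492 0 0 0 0;-0.016 0.492 0 0 0 0;0 0 0 0 0 0;0 0 0 0 0 0;0 0 0 0 0 0",
)

```text
time_s: 43.28
ee_pos: [466.4, 284.0, 232.3]
tcp_rot: [-0.0, -0.016, 1.0, -0.0]
contact_force: [-0.6, -0.3, -1.5]
opening: 62.9
grip_force: 34.0
```

```bash
cat >> h.py <<'E'
def stack(z,roi,v=185):
    """rim centre of the stack's top pot in the wrist view, bright thin rim only"""
    w=shot('wrist'); m=hsvm(w,(0,40),(v,255),k=1); return robot.state()['ee_pos'],ell(w,m,z,1500,12000,roi)
E
python3 - <<'E'
from h import *
for v in(170,185,200): print(v,stack(69,(225,330,100,235),v))
c=shot('wrist'); cv2.imwrite('pics/w6.png',c['frame'][:,:,::-1]); t=shot('top')
print([e for e in ell(c,hsvm(c,s=(150,255),v=(90,255),h=(5,18),k=1),11,8,1500,roi=(200,350,100,420))])
print(ell(t,hsvm(t,(0,45),(150,255)),69,300,2000,roi=(125,185,225,280)))
for p in pots(t): print(p)
E
```

```text
170 (array([466.5, 284.1, 232.5]), [(array([285., 191.]), array([463.8, 286.3]), 65.5, 67.4)])
185 (array([466.5, 284.3, 232.7]), [(array([280., 188.]), array([464.1, 286.2]), 65.2, 67.0)])
200 (array([466.5, 284.6, 232.9]), [(array([279., 187.]), array([463.7, 286.4]), 64.6, 65.7)])
[(array([335., 373.]), array([712.2, 364.4]), 30.3, 47.1), (array([273., 267.]), array([568.1, 283.1]), 38.2, 39.0), (array([287., 178.]), array([463.9, 295.7]), 15.2, 16.5)]
[(array([143., 254.]), array([464.4, 306.5]), 80.9, 120.9)]
(array([216., 219.]), array([551.1, 124.7]), 66.7, 68.4)
(array([191., 169.]), array([672.9, 189.1]), 66.6, 68.4)
(array([240., 164.]), array([686.6,  69.5]), 66.9, 69.5)
```

View pics/w6.png

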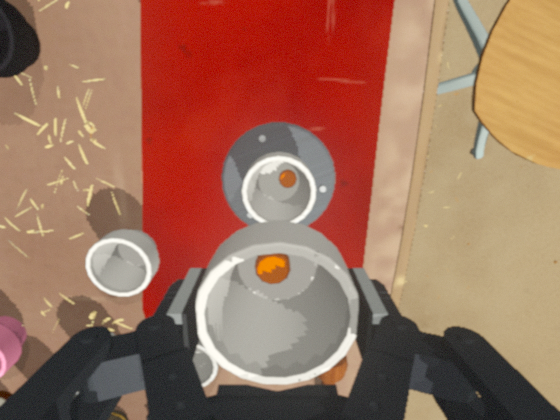

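Call:
step_arm(
  steps="0.012 0.018 0.3 0 0 0;0 0 0.5 0 0 0;0 0 0.3 0 0 0;0 0 0.12 0 0 0;0 0 0.08 0 0 0;0 0 0.07 0 0 0;0 0 0.06 0 0 0;0 0 0.05 0 0 0;0 0 0.02 0 0 0;0 0 0 0 0 0;0 0 0 0 0 0",
)

```text
time_s: 44.9
ee_pos: [465.0, 287.3, 83.0]
tcp_rot: [0.0, -0.017, 1.0, 0.0]
contact_force: [0.4, -0.1, -0.9]
opening: 62.6
grip_force: 34.1
```

Call:
step_arm(
  steps="0 0 0.01 0 0 0;0 0 0.01 0 0 0;0 0 0 0 0 0;0 0 0 0 0 0",
)

```text
time_s: 45.4
ee_pos: [465.2, 287.3, 81.7]
tcp_rot: [0.0, -0.017, 1.0, 0.0]
contact_force: [-3.7, -2.0, 8.2]
opening: 63.0
grip_force: 35.1
```

Call:
step_arm(
  steps="0 0 0 0 0 0;0 0 0 0 0 0;0 0 0 0 0 0;0 0 -0.3 0 0 0;0 0 -0.5 0 0 0;0 0 -0.5 0 0 0;0 0 -0.2 0 0 0;0 0 0 0 0 0;0 0 0 0 0 0",
  jaw=-1,
)

```text
time_s: 46.52
ee_pos: [464.5, 287.0, 229.5]
tcp_rot: [-0.001, -0.017, 1.0, -0.001]
contact_force: [0.1, 0.4, 0.0]
opening: 85.7
grip_force: 0.0
```

```bash
python3 - <<'E'
from h import *
print(stack(95,(215,340,100,270),180)); print([p[1] for p in pots()])
w=shot('wrist'); print([e[:2] for e in ell(w,hsvm(w,s=(150,255),v=(90,255),h=(5,18),k=1),52,8,1500,roi=(215,340,120,270))])
E
```

```text
(array([464.4, 286.9, 229.3]), [(array([277., 192.]), array([462.6, 289. ]), 68.3, 72.1)])
[array([551.1, 124.8]), array([672.5, 189.1]), array([686.6,  69.6])]
[(array([274., 191.]), array([463.5, 284.7]))]
```

Call:
step_arm(
  steps="-0.203 -0.4125 0 0 0 0;-0.203 -0.4125 0 0 0 0;-0.203 -0.4125 0 0 0 0;-0.203 -0.4125 0 0 0 0;0 0 0.5 0 0 0;0 0 0.5 0 0 0;0 0 0.4 0 0 0;0 0 0.3 0 0 0;0 0 0.2 0 0 0;0 0 0.03 0 0 0;0 0 0 0 0 0;0 0 0 0 0 0",
)

```text
time_s: 48.18
ee_pos: [552.4, 125.3, 38.8]
tcp_rot: [0.001, -0.017, 1.0, 0.0]
contact_force: [-0.4, 0.3, -0.0]
opening: 85.7
grip_force: 0.0
```

Call:
step_arm(
  steps="0 0 0 0 0 0;0 0 0 0 0 0;0 0 0 0 0 0;0 0 0 0 0 0;0 0 -0.3 0 0 0;0 0 -0.5 0 0 0;0 0 -0.5 0 0 0;0 0 -0.5 0 0 0;0 0 -0.2 0 0 0;0 0 0 0 0 0;0 0 0 0 0 0",
  jaw=1,
)

```text
time_s: 49.55
ee_pos: [551.1, 125.0, 236.5]
tcp_rot: [-0.001, -0.017, 1.0, -0.0]
contact_force: [-0.6, 0.4, -0.7]
opening: 63.4
grip_force: 33.7
```

Call:
step_arm(
  steps="0.2 0.411 0 0 0 0;0.2 0.411 0 0 0 0;0.2 0.411 0 0 0 0;0.2 0.411 0 0 0 0;0 0 0 0 0 0;0 0 0 0 0 0;0 0 0.4 0 0 0;0 0 0.4 0 0 0;0 0 0.2 0 0 0;0 0 0.08 0 0 0;0 0 0.07 0 0 0;0 0 0.06 0 0 0;0 0 0.06 0 0 0;0 0 0.01 0 0 0;0 0 0 0 0 0",
)

```text
time_s: 51.42
ee_pos: [466.2, 286.8, 110.0]
tcp_rot: [0.0, -0.017, 1.0, 0.0]
contact_force: [-0.1, -0.2, 0.1]
opening: 63.3
grip_force: 33.7
```

Call:
step_arm(
  steps="0 0 0.015 0 0 0;0 0 0.01 0 0 0;0 0 0 0 0 0;0 0 0 0 0 0",
)

```text
time_s: 51.92
ee_pos: [466.3, 286.8, 107.4]
tcp_rot: [0.0, -0.017, 1.0, 0.0]
contact_force: [0.2, 0.2, 0.6]
opening: 63.4
grip_force: 33.8
```

Call:
step_arm(
  steps="0 0 0.01 0 0 0;0 0 0.005 0 0 0;0 0 0 0 0 0",
)

```text
time_s: 52.3
ee_pos: [466.6, 286.9, 107.2]
tcp_rot: [0.0, -0.017, 1.0, 0.0]
contact_force: [-4.2, -2.9, 11.9]
opening: 63.1
grip_force: 35.0
```

Call:
step_arm(
  steps="0 0 0 0 0 0;0 0 0 0 0 0;0 0 0 0 0 0;0 0 -0.3 0 0 0;0 0 -0.5 0 0 0;0 0 -0.45 0 0 0;0 0 0 0 0 0;0 0 0 0 0 0",
  jaw=-1,
)

```text
time_s: 53.3
ee_pos: [465.9, 286.6, 230.1]
tcp_rot: [-0.0, -0.017, 1.0, -0.0]
contact_force: [0.3, -0.1, -0.1]
opening: 85.3
grip_force: 0.0
```

```bash
python3 - <<'E'
from h import *
print(stack(121,(205,350,100,290),180)); print([p[1] for p in pots()])
E
```

```text
(array([465.7, 286.4, 229.6]), [(array([281., 200.]), array([463.6, 288.6]), 66.3, 72.3)])
[array([672.5, 189.1]), array([686.6,  69.6])]
```

Call:
step_arm(
  steps="-0.407 -0.2086 0 0 0 0;-0.407 -0.2086 0 0 0 0;-0.407 -0.2086 0 0 0 0;-0.407 -0.2086 0 0 0 0;-0.407 -0.2086 0 0 0 0;0 0 0.5 0 0 0;0 0 0.5 0 0 0;0 0 0.4 0 0 0;0 0 0.3 0 0 0;0 0 0.2 0 0 0;0 0 0.03 0 0 0;0 0 0 0 0 0;0 0 0 0 0 0",
)

```text
time_s: 55.02
ee_pos: [674.0, 189.7, 39.3]
tcp_rot: [0.001, -0.017, 1.0, 0.0]
contact_force: [1.0, 1.7, 0.0]
opening: 85.4
grip_force: 0.0
```

Call:
step_arm(
  steps="0 0 0 0 0 0;0 0 0 0 0 0;0 0 0 0 0 0;0 0 0 0 0 0;0 0 -0.3 0 0 0;0 0 -0.5 0 0 0;0 0 -0.5 0 0 0;0 0 -0.5 0 0 0;0 0 -0.2 0 0 0;0 0 0 0 0 0;0 0 0 0 0 0",
  jaw=1,
)

```text
time_s: 56.4
ee_pos: [672.3, 189.3, 235.3]
tcp_rot: [-0.002, -0.017, 1.0, -0.001]
contact_force: [0.2, 0.2, -0.8]
opening: 63.7
grip_force: 33.5
```

Call:
step_arm(
  steps="0.406 0.2086 0 0 0 0;0.406 0.2086 0 0 0 0;0.406 0.2086 0 0 0 0;0.406 0.2086 0 0 0 0;0.406 0.2086 0 0 0 0;0 0 0 0 0 0;0 0 0 0 0 0;0 0 0.4 0 0 0;0 0 0.3 0 0 0;0 0 0.08 0 0 0;0 0 0.07 0 0 0;0 0 0.07 0 0 0;0 0 0.06 0 0 0;0 0 0 0 0 0;0 0 0 0 0 0",
)

```text
time_s: 58.28
ee_pos: [466.8, 286.9, 140.2]
tcp_rot: [0.0, -0.017, 1.0, 0.0]
contact_force: [0.4, 0.7, -0.7]
opening: 63.7
grip_force: 33.5
```

Call:
step_arm(
  steps="0 0 0.03 0 0 0;0 0 0.02 0 0 0;0 0 0.015 0 0 0;0 0 0 0 0 0;0 0 0 0 0 0",
)

```text
time_s: 58.9
ee_pos: [466.8, 286.8, 133.6]
tcp_rot: [0.0, -0.017, 1.0, 0.0]
contact_force: [-1.0, -0.7, 4.3]
opening: 64.0
grip_force: 33.9
```

Call:
step_arm(
  steps="0 0 0 0 0 0;0 0 0 0 0 0;0 0 0 0 0 0;0 0 -0.3 0 0 0;0 0 -0.5 0 0 0;0 0 -0.3 0 0 0;0 0 0 0 0 0;0 0 0 0 0 0",
  jaw=-1,
)

```text
time_s: 59.9
ee_pos: [466.4, 286.5, 242.5]
tcp_rot: [-0.0, -0.017, 1.0, -0.0]
contact_force: [-0.0, -0.3, -0.2]
opening: 85.2
grip_force: 0.0
```

```bash
python3 - <<'E'
from h import *
print(stack(147,(195,360,100,300),180)); print([p[1] for p in pots()])
E
```

```text
(array([466.2, 286.5, 242.1]), [(array([277., 220.]), array([466.6, 287.2]), 65.2, 65.6)])
[array([686.5,  69.6])]
```

Call:
step_arm(
  steps="-0.3547 -0.3738 0 0 0 0;-0.3547 -0.3738 0 0 0 0;-0.3547 -0.3738 0 0 0 0;-0.3547 -0.3738 0 0 0 0;-0.3547 -0.3738 0 0 0 0;-0.3547 -0.3738 0 0 0 0;0 0 0.5 0 0 0;0 0 0.5 0 0 0;0 0 0.4 0 0 0;0 0 0.3 0 0 0;0 0 0.2 0 0 0;0 0 0.15 0 0 0;0 0 0 0 0 0;0 0 0 0 0 0",
)

```text
time_s: 61.75
ee_pos: [687.8, 69.9, 39.4]
tcp_rot: [0.001, -0.017, 1.0, 0.0]
contact_force: [0.1, -0.2, 1.1]
opening: 85.1
grip_force: 0.0
```

Call:
step_arm(
  steps="0 0 0 0 0 0;0 0 0 0 0 0;0 0 0 0 0 0;0 0 0 0 0 0;0 0 -0.3 0 0 0;0 0 -0.5 0 0 0;0 0 -0.5 0 0 0;0 0 -0.5 0 0 0;0 0 -0.5 0 0 0;0 0 0 0 0 0;0 0 0 0 0 0",
  jaw=1,
)

```text
time_s: 63.12
ee_pos: [686.8, 69.9, 268.1]
tcp_rot: [-0.0, -0.017, 1.0, 0.0]
contact_force: [-0.3, -0.1, -1.6]
opening: 65.2
grip_force: 33.7
```

Call:
step_arm(
  steps="0.355 0.3735 0 0 0 0;0.355 0.3735 0 0 0 0;0.355 0.3735 0 0 0 0;0.355 0.3735 0 0 0 0;0.355 0.3735 0 0 0 0;0.355 0.3735 0 0 0 0;0 0 0 0 0 0;0 0 0 0 0 0;0 0 0.4 0 0 0;0 0 0.4 0 0 0;0 0 0.08 0 0 0;0 0 0.07 0 0 0;0 0 0.06 0 0 0;0 0 0 0 0 0;0 0 0 0 0 0",
)

```text
time_s: 65.0
ee_pos: [466.8, 286.8, 168.0]
tcp_rot: [0.0, -0.017, 1.0, 0.0]
contact_force: [-0.6, -0.6, -0.7]
opening: 65.3
grip_force: 33.8
```

Call:
step_arm(
  steps="0 0 0.03 0 0 0;0 0 0.02 0 0 0;0 0 0.02 0 0 0;0 0 0.01 0 0 0;0 0 0 0 0 0;0 0 0 0 0 0",
)

```text
time_s: 65.75
ee_pos: [467.0, 286.6, 160.3]
tcp_rot: [0.001, -0.017, 1.0, 0.0]
contact_force: [-2.3, -2.5, 7.9]
opening: 65.2
grip_force: 34.4
```

Seated at 160.3, and contact heights were 26 mm apart throughout. I'll release, then back off to the side for a final look.

Call:
step_arm(
  steps="0 0 0 0 0 0;0 0 0 0 0 0;0 0 0 0 0 0;0 0 -0.3 0 0 0;0 0 -0.5 0 0 0;0 0 -0.4 0 0 0;-0.4 -0.4 0 0 0 0;-0.4 -0.4 0 0 0 0;-0.4 -0.4 0 0 0 0;0 -0.5 0 0 0 0;0 -0.5 0 0 0 0;0 0 0 0 0 0;0 0 0 0 0 0",
  jaw=-1,
)

```text
time_s: 67.38
ee_pos: [593.9, 71.4, 279.2]
tcp_rot: [-0.0, -0.017, 1.0, 0.0]
contact_force: [-0.1, 1.2, 0.2]
opening: 85.5
grip_force: 0.0
```

```bash
python3 - <<'E'
from h import *
t=shot('top'); s=shot('scene'); w=shot('wrist')
f=lambda c,x0,x1,y0,y1,k:cv2.resize(c['frame'][y0:y1,x0:x1,::-1],None,fx=k,fy=k,interpolation=cv2.INTER_CUBIC)
a=cv2.resize(s['frame'][:,:,::-1],(400,300)); b=cv2.resize(t['frame'][:,:,::-1],(400,300))
c=f(s,80,240,160,310,1.9)[:285]; d=f(t,110,200,210,300,3.1)
o=np.zeros((590,800,3),np.uint8); o[:300,:400]=a; o[:300,400:]=b; o[300:300+c.shape[0],:c.shape[1]]=c; o[300:300+d.shape[0],400:400+d.shape[1]]=d
cv2.imwrite('pics/end.png',o)
print([e for e in ell(t,hsvm(t,(0,45),(150,255)),173,300,2500,roi=(120,185,220,280))], proj(t,[466.4,286.6,173]))
E
```

```text
[(array([134., 253.]), array([469.2, 279.5]), 67.6, 77.9)] [131.4 254.8]
```

View pics/end.png

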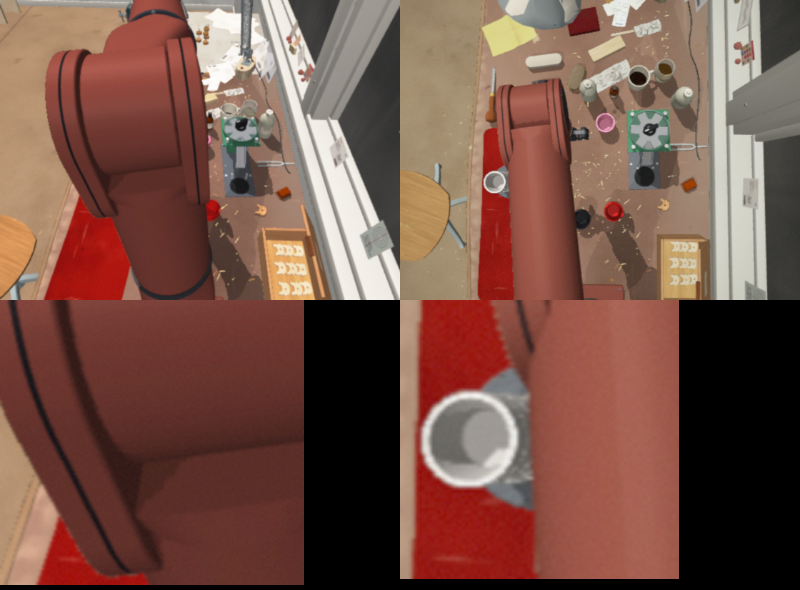

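The top view shows the stack in the stand with its rim at (132.6,254.8). The prediction for a fully seated five-pot stack was (131.4,254.8). The top pot is empty and nothing else has moved, so I'll hand in.

```bash
python3 -c "
from cell import robot
print(robot.finish_job())"
```

```text
the job is handed in; nothing more can be done
None
```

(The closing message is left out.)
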